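Square a pair of chocolate cartons in the packing tray and set them in their gift box

TASK

Two chocolate cartons have been put down askew, one on top of the other, in the wooden squaring tray. Slide the pair into the tray's corner until both cartons lie flush against both fences, then lift the pair out together and lower it - no dropping - flat onto the floor of the open gift box. Keep the upper carton lying on the lower one all the time, and leave the gift box and everything else on the desk where it stands.

Things in the scene. Friction and masses are not known exactly. Their poses are not given: they have to be found in the camera images.
- tray: Squaring tray of pale plywood, fixed: flat board 222 (x) x 162 (y) x 8 mm with a raised fence along two sides, the other two open. Origin: centre of the board's underside. +x points to the end fence, +y to the long fence; fences 12 mm thick, 26 mm above the board, outer faces at the board's edges. Stands on the left or right of the desk, turned up to 0.5 rad.
- tray_corner (a point): Inner corner of the squaring tray: on the board's top (8 mm above the desk), where the inner faces of the end fence and the long fence meet. Axes as the tray's, so the board lies towards -x and -y of it. A carton flush in the corner, its length along x, has its origin at x = -65 mm, y = -30 mm from here.
- tray_cutout (a point): Middle of the finger cut-out in the tray's long fence, at the board's top on the fence's inner face: 44 mm wide along the tray's x, open down to the board. It is 65 mm back (-x) from the corner, at mid-length of a carton that is home there, so one finger can go through it.
- carton_low: Lower chocolate carton: rigid flat brown box 130 (x) x 60 (y) x 16 mm high with a white paper sleeve round its middle, about 0.12 kg. Origin: centre of its underside. At the start it lies on the tray's board, 20 to 60 mm short of each fence, its length within 0.2 rad of the tray's x axis.
- carton_top: The upper chocolate carton, the same as the lower one and lying loose on it, 16 mm higher, shifted by up to about 10 mm and turned by up to about 0.15 rad against it. Origin: centre of its underside; x along its length. The two slide on each other; the pair is 32 mm high, so the fingertips must reach low to hold both.
- gift_box: Open white gift box, loose, 0.3 kg, outside 150 (x) x 78 (y) x 40 mm high, walls and floor 4 mm, inside 142 x 70 mm. Origin: centre of its underside. The middle 50 mm of both long sides (+y, -y) are cut away down to the floor, so fingers holding the pair at mid-length pass through. The pair lies along its x axis, either way round. Stands on the other side of the desk from the tray.
- lid: Lid of the gift box, white, 156 x 84 x 26 mm, lying on the desk straight ahead of the robot, beyond the marker. Not used; leave alone. Origin: centre of underside.
- marker: Marker pen, grey and black, 137 mm long, 18 mm high, lying roughly along world x between the tray and the gift box. Leave alone. Origin: under its middle.
- tumbler: Red drinking tumbler, 90 mm across, 200 mm high with its clear lid (the straw reaches 255 mm). Leave alone. Origin: centre of underside.
- jar: Glass sweet jar with brass lid, 90 mm across, 103 mm high. Leave alone. Origin: centre of underside.
- stapler: Grey desk stapler, 150 x 38 x 60 mm, far side of the desk. Leave alone. Origin: centre of underside.
- tape: Grey weighted tape dispenser, 160 x 62 x 88 mm, far side of the desk. Leave alone. Origin: centre of underside.
- assortment: Square dark brown chocolate box, 150 x 150 x 34 mm, at the left side. Leave alone. Origin: centre of underside.

How it is judged:
By the outcome, as a careful person would: the job done as asked, in the order asked, and still so for the second after the job is handed in, with the robot touching nothing.
It also fails if it takes over 72 s, if anything falls off the work surface, if the arm or the gripper's body presses on something with over 40 N, if the wrist force passes 120 N, or if a joint passes its speed limit or range.

ROBOT

A 6-joint arm with a two-finger parallel gripper is mounted at the origin on the work surface. World frame = base frame: x ahead of the robot, y to its left, z up, the work surface at z = 0. Lengths are in m, angles in degrees, forces in N, time in s.
With the tool pointing down it reaches from about 0.375 to 0.9 m from the base axis. Payload 3.1 kg.
Tool frame: the origin (TCP) lies midway between the tips of the shut fingers; the grasp point (between the pads) lies 19 mm behind it (bot.hold_point_z is the distance from the TCP to the grasp point, in m); z points along the fingers, y is the line along which they close (so a half turn about z gives the same grasp; the last joint's range is limited). The gripper opens to 87 mm and grips with 3 to 60 N. Pads are 19 mm wide; open, the fingers measure 117 mm over their backs; the gripper's body (75 mm by 190 mm) begins 51 mm behind the grasp point.
Start: joints at [-87.462, 30.224, 82.088, -0, 67.689, -10.227], TCP at [0.138, -0.61, 0.223] pointing down, gripper open.
Joint ranges: [-176.69, 176.69], [-43.24, 126.21], [12.49, 139.97], [-82, 262], [0, 151.66], [-163.58, 163.58]. Speed limits (degrees/s): [159.86, 159.86, 180, 180, 180, 180].

INTERFACE

Orientations are given as a 3x3 rotation matrix whose columns are the frame's x, y, z axes.
In Python, from rig import read_state, optics, order, bot gives the robot as it stands.
- The arm moves only by the tool drive_tool, never from a script. Its argument "steps" is a list of rows, each a list of 7 numbers: the finger opening in mm, from 0 to 87, then the shift along the tool's x, y, z normalised to -1 to 1, where 1 is 0.12 m, then the turn, a rotation vector about the tool's x, y, z normalised to -1 to 1, where 1 is 1.5 rad. In form: [[jaw, tx, ty, tz, ax, ay, az], ...]. A call has 1 to 8 rows; each row is the pose to reach, as a shift and turn from the pose commanded when the call began, along the tool's axes at that moment; what a row does not reach only later rows make up. A row lasts 1/10 s, in which the tool goes at most 50 mm and 8.59 degrees, less where a joint would pass 70% of its speed; a pose out of reach is approached as far as the arm can. A call with a number of a shift or a turn outside -1 to 1 is refused whole. A call with a gripper value outside its range is refused whole. The fingers move at their own pace and stop on an object; the grip force is fixed at half the most. Time passes only in rows, so rows that repeat a pose let the fingers close. It gives the time, the measured TCP pose, the force, the opening and the grip force at its end, in the units of the state.
- read_state(): the state, without advancing time (a new reading comes with each control period).
- optics.capture(name): name is "scene" or "top"; returns a dict with "color" (400x640x3 uint8, blue, green, red), "range_z" (400x640 float32, m along the optical axis (not along the pixel's ray), 0 where there is no reading), "fx", "fy", "cx", "cy" (pixels), "rvec" (rotation vector, rad) and "tvec" (3), from world to camera coordinates, as OpenCV has them. Camera axes: x right, y down, z forward; pixel columns grow to the right and rows downward; lengths in m; the calibration is good to about 2 mm. A picture is of the moment at which its call begins.
- order.hand_in(): hands the job in; it is judged then, once.
The state is a dict: "time_s": time; "joint_positions": joint angles; "qvel": joint speeds; "tau": joint torques, N m; "position": TCP position; "tcp_rot": TCP orientation; "force": force on the tool from outside, world axes, zero at the start; "moment": the same for the moment, N m; "opening": opening from 0.0 (shut) to 1.0 (fully open); "grasp_force": force on a finger pad.
Only numpy, scipy, OpenCV 4.12 (cv2) and the standard library are available. Lean on these libraries where they do the work, as an engineer would, in place of code of your own. Each camera call takes 0.05 s, during which the arm holds its last target. There are 200 camera calls.

## Working session

There is one attempt and no reset: what is moved stays moved. The work goes in short steps, Python scripts to look and compute and a tool call to move; the robot and the scene stay as the last step left them, time stands still between calls to the robot, and variables do not carry over. Pictures are saved under pics/ and viewed, at most 10 in all, crops included, and the job is handed in when it is done.

Besides the shell and the picture viewer there is one more tool, called as name([rows], argument=value, ...), one row to a line, values as JSON. drive_tool: Moves the arm, as the interface text tells. Scaled input: -1 to 1 covers 0.12 m each way for a shift and 1.5 rad each way for a turn. Its arguments: {"type":"object","properties":{"steps":{"type":"array"}},"required":["steps"]}

```bash
mkdir -p pics; ls
python3 - <<'E'
from rig import read_state, optics, order, bot
import cv2,numpy as np
s=read_state();print(s['time_s'],s['position'],s['tcp_rot'],bot.hold_point_z)
for n in('scene','top'):
    c=optics.capture(n);cv2.imwrite(f'pics/{n}0.png',c['color']);np.savez(f'{n}0.npz',**c)
    R=cv2.Rodrigues(np.array(c['rvec'],float))[0];print(n,c['fx'],c['cx'],c['cy'],-R.T@np.ravel(c['tvec']),R[2])
E
```

```text
pics
0.0 [ 0.13808884 -0.60881507  0.22158405] [[ 9.75277553e-01  2.20983438e-01 -1.19171707e-04]
 [ 2.20983188e-01 -9.75275303e-01  2.12453772e-03]
 [ 3.53262428e-04 -2.09834889e-03 -9.99997736e-01]] 0.0187
scene 484.71297116591217 313.23522341252345 198.28456785482294 [1.36207458 1.16522991 1.12926   ] [-0.44616596 -0.65739582 -0.60726162]
top 388.0433094561531 321.56662253178877 199.9970323271608 [0.51665041 0.02246805 1.19763558] [ 0.07355101  0.0153413  -0.99717345]
```

View pics/top0.png

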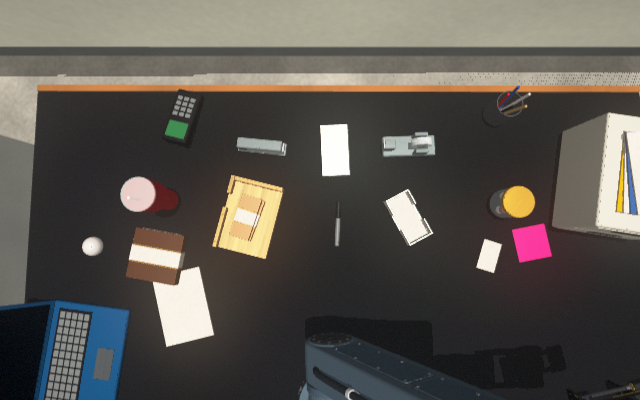

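View pics/scene0.png

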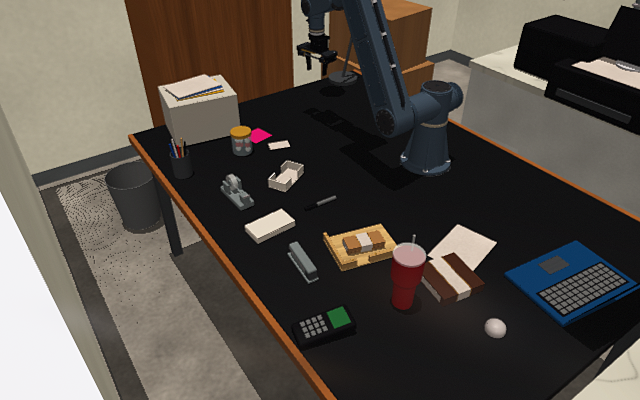

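Top view: the tray is at px (248,217), with the end fence at the top (+x), the long fence at the left (+y), and the cartons at (246,217). The gift box is at (408,217), the marker at (338,225), the lid at (335,150) and the tumbler at (140,195). Next I'll take metric measurements from depth.

```bash
cat > h.py <<'E'
import numpy as np, cv2
def cloud(c):
    R=cv2.Rodrigues(np.array(c['rvec'],float))[0];t=np.ravel(c['tvec'])
    z=np.array(c['range_z']);v,u=np.mgrid[:400,:640]
    p=np.stack([(u-c['cx'])/c['fx']*z,(v-c['cy'])/c['fy']*z,z],-1)
    P=(p-t)@R; P[z==0]=np.nan
    return P
def ortho(c,x0,x1,y0,y1,z,s=2000):
    """view rectified to plane z; image up=+x, left=+y; s px/m"""
    h,w=int((x1-x0)*s),int((y1-y0)*s)
    i,j=np.mgrid[:h,:w];X=np.stack([x1-i/s,y1-j/s,np.full((h,w),z)],-1).reshape(-1,3)
    K=np.array([[c['fx'],0,c['cx']],[0,c['fy'],c['cy']],[0,0,1]],float)
    q=cv2.projectPoints(X,np.array(c['rvec'],float),np.array(c['tvec'],float),K,None)[0].reshape(h,w,2).astype(np.float32)
    return cv2.remap(c['color'],q[...,0],q[...,1],cv2.INTER_CUBIC)
E
python3 - <<'E'
from h import *
for n in('top','scene'):
    c=dict(np.load(n+'0.npz'));P=cloud(c);z=P[...,2]
    def rep(l,m):
        q=P[m]; r=cv2.minAreaRect((q[:,:2]*1000).astype(np.float32)); print(n,l,len(q),'z',np.round(np.percentile(q[:,2],[5,50,95])*1000,1),np.round(r[0],1),np.round(r[1],1),round(r[2],2))
    reg=(P[...,0]>.36)&(P[...,0]<.62)&(P[...,1]>.1)&(P[...,1]<.37)
    rep('tray',reg&(z>.004)&(z<.06)); rep('board',reg&(z>.004)&(z<.013)); rep('fence',reg&(z>.030)&(z<.0365)); rep('high',reg&(z>.0365)&(z<.06))
    reg=(P[...,0]>.36)&(P[...,0]<.62)&(P[...,1]>-.36)&(P[...,1]<-.14)
    rep('box',reg&(z>.015)&(z<.08)); rep('rim',reg&(z>.034)&(z<.08))
    d=(P[...,0]>.3)&(P[...,0]<.6)&(P[...,1]>-.1)&(P[...,1]<.1)&(z<.03)
    rep('desk',d); rep('marker',d&(z>.008))
c=dict(np.load('top0.npz'))
a=ortho(c,.36,.62,.1,.36,.04); b=ortho(c,.36,.62,-.37,-.13,.04)
a=cv2.resize(a,(400,400)); b=cv2.resize(b,(400,400))
cv2.imwrite('pics/o.png',np.hstack([a,b]))
E
```

```text
top tray 4166 z [ 4.4 10.7 43.9] [489.8 235. ] [259.5 269.7] 0.04
top board 2694 z [ 4.2  8.4 12.3] [489.8 235. ] [259.5 269.7] 0.04
top fence 139 z [30.9 34.6 36.2] [532.7 295.1] [110.9 168.3] 75.37
top high 936 z [38.  42.3 45.9] [536.8 296.1] [104.4 175.8] 73.07
top box 253 z [18.3 38.4 44.6] [ 555.  -218.4] [150.1  79. ] 28.19
top rim 165 z [35.5 40.9 45.4] [ 555.  -218.5] [150.   78.6] 28.13
top desk 6470 z [-1.5  2.4  7.1] [ 4.499e+02 -3.000e-01] [299.1 200.1] 0.24
top marker 245 z [ 8.3 15.3 20.3] [469.4  -1.9] [137.5 253.1] 71.26
scene tray 1893 z [ 4.6 12.2 43. ] [490.3 235.2] [267.4 259.2] 89.52
scene board 1000 z [ 4.3  7.9 12.2] [490.1 235.3] [267.4 258.9] 89.52
scene fence 152 z [30.6 33.9 36.2] [552.5 293.6] [107.7 152.5] 65.98
scene high 508 z [37.4 40.8 45. ] [556.4 290.2] [113.3 133.7] 75.56
scene box 283 z [16.6 30.2 42.8] [ 555.5 -216.6] [166.1  83.4] 29.15
scene rim 110 z [34.3 38.5 44.3] [ 552.4 -218.3] [159.1  82.5] 28.77
scene desk 2488 z [-3.7  1.3  8.1] [449.9  -0. ] [199.9 299.7] 89.99
scene marker 127 z [ 8.4 13.5 19.8] [449.  -22.1] [176.5 272.3] 68.98
```

View pics/o.png

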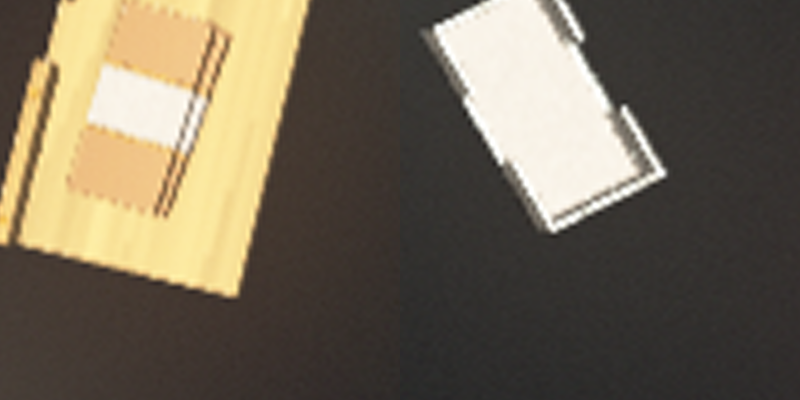

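Run:
```python
from h import *
ims=[]
for n in('top','scene'):
    c=dict(np.load(n+'0.npz'));P=cloud(c);z=P[...,2]
    def rep(l,m):
        q=P[m]; r=cv2.minAreaRect((q[:,:2]*1000).astype(np.float32)); print(n,l,len(q),'z',np.round(np.percentile(q[:,2],[5,50,95])*1000,1),np.round(r[0],1),np.round(r[1],1),round(r[2],2))
    reg=(P[...,0]>.4)&(P[...,0]<.70)&(P[...,1]>-.36)&(P[...,1]<-.1)
    rep('rim',reg&(z>.03)&(z<.05)); 
    d=(P[...,0]>.35)&(P[...,0]<.62)&(P[...,1]>-.04)&(P[...,1]<.05)&(z<.03)
    rep('marker',d&(z>.011))
    # tray-frame heights: bright pixels
    reg=(P[...,0]>.36)&(P[...,0]<.70)&(P[...,1]>.12)&(P[...,1]<.37)&(c['color'].min(-1)>50)
    rep('tray',reg&(z>-.005)&(z<.06)); 
    for zz in (.04,.034): ims.append(cv2.resize(ortho(c,.40,.68,.13,.37,zz),(400,466))[:, :] )
cv2.imwrite('pics/o2.png',cv2.resize(np.hstack([ims[0],ims[2]]),(800,466)))
```

```text
top rim 210 z [32.1 40.8 45.2] [ 555.1 -218.3] [150.4  79. ] 28.19
top marker 206 z [12.4 16.3 20.6] [536.   -5.2] [ 19.9 136.8] 87.63
top tray 5116 z [ 0.6 10.8 43.5] [529.4 244.9] [249.  338.8] 89.74
scene rim 169 z [30.8 37.3 43.9] [ 553.8 -217.5] [162.2  82.5] 28.77
scene marker 94 z [11.6 15.3 20. ] [534.3  -5.8] [ 18.9 134.7] 87.98
scene tray 1676 z [ 4.8 12.4 43.2] [508.9 257.7] [200.9 305.2] 74.84
```

View pics/o2.png

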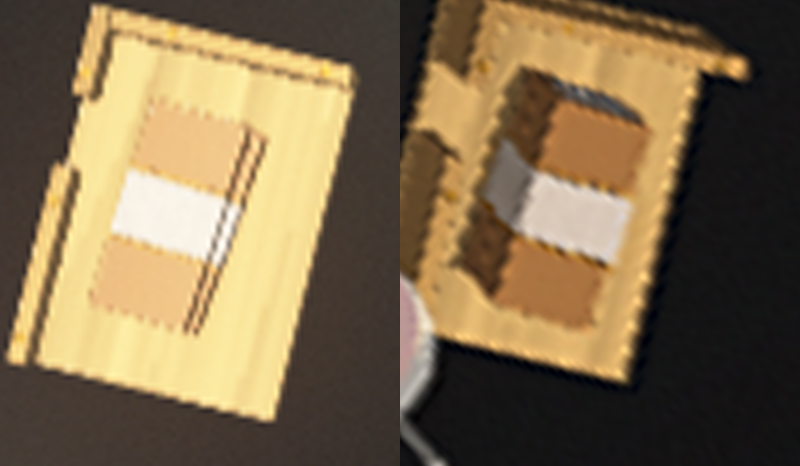

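The rectified views (1666 px/m) show the top carton's corners at about (152,97), (245,122), (90,303) and (185,330). The lower carton shows along the right side, and the fence's outer corner is at (93,5). I'll refine the tray with line fits and set up the move helper.

```bash
cat >> h.py <<'E'
def Rz(psi):
    a=np.radians(psi);c,s=np.cos(a),np.sin(a)
    return np.array([[c,s,0],[s,-c,0],[0,0,-1.]])   # tool x at yaw psi, z down
def move(p,psi):
    """row [tx ty tz ax ay az] from the present pose to TCP p, yaw psi"""
    from rig import read_state
    s=read_state();R=np.array(s['tcp_rot']);
    d=R.T@(np.array(p)-s['position'])/.12
    r=cv2.Rodrigues(R.T@Rz(psi))[0].ravel()/1.5
    print(round(s['time_s'],2),'move',np.round(d,3),np.round(r,3))
E
python3 - <<'E'
from h import *
c=dict(np.load('top0.npz'))
x0,x1,y0,y1,s=.38,.70,.11,.38,2000
def line(z,scan,A,B):
    g=cv2.GaussianBlur(ortho(c,x0,x1,y0,y1,z,s)[...,1].astype(np.float32),(0,0),3)
    A,B=np.array(A),np.array(B);n=np.array(scan,float)/np.linalg.norm(scan);pts=[]
    for t in np.linspace(.08,.92,40):
        q=A+t*(B-A);k=np.arange(-.012,.012,.0003);w=q+k[:,None]*n
        v=g[((x1-w[:,0])*s).astype(int),((y1-w[:,1])*s).astype(int)];j=np.argmax(abs(np.diff(v)));pts.append(w[j])
    l=cv2.fitLine((np.array(pts)*1000).astype(np.float32),cv2.DIST_HUBER,0,.01,.01).ravel();a=np.degrees(np.arctan2(l[1],l[0]));
    return l,a
f=lambda col,row:(.68-row/1664,.37-col/1666)
e=[('long outer',.034,(0.23,.97),f(8,360),f(70,100)),('end outer',.034,(.97,-.23),f(93,5),f(357,67)),
('open -y',.008,(.23,.97),f(275,418),f(352,85)),('open -x',.008,(.97,-.23),f(10,362),f(273,420))]
L={}
for n,z,sc,A,B in e:
    L[n],a=line(z,sc,A,B);print(n,np.round(L[n],3),round(a,2))
def X(a,b):
    d=np.linalg.solve(np.array([a[:2],-b[:2]]).T,b[2:]-a[2:]);return a[2:]+d[0]*a[:2]
for a in('long outer','open -y'):
    for b in('end outer','open -x'):print(a,b,np.round(X(L[a],L[b]),1))
E
```

```text
long outer [ 9.63000e-01 -2.68000e-01  5.32278e+02  3.50359e+02] -15.56
end outer [2.38000e-01 9.71000e-01 6.58566e+02 2.34544e+02] 76.24
open -y [ 9.72000e-01 -2.36000e-01  5.34444e+02  1.84291e+02] -13.67
open -x [2.35000e-01 9.72000e-01 4.41744e+02 2.85615e+02] 76.39
long outer end outer [677.1 310.1]
long outer open -x [462.2 369.9]
open -y end outer [640.  158.6]
open -y open -x [423.7 211.2]
```

drive_tool([
  [87,1,-0.98,0,0,0,0],
  [87,1,-0.98,0,0,0,0],
  [87,1,-0.98,0,0,0,0],
  [87,1,-0.98,0,0,0,0],
  [87,1,-0.98,0,0,0,0],
  [87,1,-0.98,0,0,0,0],
])

```text
time_s: 0.7
position: [0.2292, -0.4694, 0.2228]
tcp_rot: [[0.975, 0.222, -0.0], [0.222, -0.975, -0.002], [-0.001, 0.002, -1.0]]
force: [-0.0, -0.5, 0.7]
opening: 0.999
grasp_force: 0.0
```

drive_tool([
  [87,1,-0.98,0,0,0,0],
  [87,1,-0.98,0,0,0,0],
  [87,1,-0.98,0,0,0,0],
  [87,1,-0.98,0,0,0,0],
  [87,1,-0.98,0,0,0,0],
  [87,1,-0.98,0,0,0,0],
])

```text
time_s: 1.3
position: [0.3204, -0.3293, 0.2228]
tcp_rot: [[0.975, 0.221, 0.0], [0.221, -0.975, -0.002], [-0.0, 0.002, -1.0]]
force: [-0.2, -0.9, 0.5]
opening: 1.002
grasp_force: 0.0
```

drive_tool([
  [87,1,-0.98,0,0,0,0],
  [87,1,-0.98,0,0,0,0],
  [87,1,-0.98,0,0,0,0],
  [87,1,-0.98,0,0,0,0],
  [87,1,-0.98,0,0,0,0],
  [87,1,-0.98,0,0,0,0],
])

```text
time_s: 1.9
position: [0.4116, -0.1879, 0.2226]
tcp_rot: [[0.975, 0.22, 0.0], [0.22, -0.975, -0.001], [0.0, 0.002, -1.0]]
force: [-0.5, -0.5, -0.6]
opening: 1.0
grasp_force: 0.0
```

drive_tool([
  [87,1,-0.98,0,0,0,0],
  [87,1,-0.98,0,0,0,0],
  [87,1,-0.98,0,0,0,0],
  [87,1,-0.98,0,0,0,0],
  [87,1,-0.98,0,0,0,0],
  [87,1,-0.98,0,0,0,0],
])

```text
time_s: 2.5
position: [0.5022, -0.0466, 0.2223]
tcp_rot: [[0.976, 0.22, -0.001], [0.22, -0.976, -0.001], [-0.001, 0.001, -1.0]]
force: [-1.1, -0.4, 0.7]
opening: 1.001
grasp_force: 0.0
```

```bash
python3 -c "
from h import *
from rig import read_state
s=read_state();print(s['position'],s['force'],s['joint_positions'])
move([.536,.2045,.12],76.33)"
```

```text
[ 0.50224343 -0.04659505  0.22230127] [-1.07268659 -0.39821589  0.67299452] [-1.79794896e+01  2.10046846e+01  9.91379314e+01 -6.26540645e-02
  5.98766898e+01  5.93701116e+01]
2.5 move [ 0.734 -1.98   0.851] [ 0.     0.001 -0.741]
```

drive_tool([
  [87,0.37,-0.99,0,0,0,0],
  [87,0.37,-0.99,0,0,0,0],
  [87,0.37,-0.99,0,0,0,0],
  [87,0.37,-0.99,0,0,0,0],
  [87,0.37,-0.99,0,0,0,0],
])

```text
time_s: 3.0
position: [0.5192, 0.0792, 0.2225]
tcp_rot: [[0.976, 0.22, -0.0], [0.22, -0.976, -0.001], [-0.001, 0.001, -1.0]]
force: [0.8, 0.1, 0.0]
opening: 0.999
grasp_force: 0.0
```

drive_tool([
  [87,0.37,-0.99,0.85,0,0,-0.741],
  [87,0.37,-0.99,0.85,0,0,-0.741],
  [87,0.37,-0.99,0.85,0,0,-0.741],
  [87,0.37,-0.99,0.85,0,0,-0.741],
  [87,0.37,-0.99,0.85,0,0,-0.741],
  [87,0.37,-0.99,0.85,0,0,-0.741],
  [87,0.37,-0.99,0.85,0,0,-0.741],
  [87,0.37,-0.99,0.85,0,0,-0.741],
])

```text
time_s: 3.8
position: [0.5371, 0.2037, 0.1204]
tcp_rot: [[0.234, 0.972, -0.0], [0.972, -0.234, -0.001], [-0.001, -0.0, -1.0]]
force: [-0.1, 0.1, -0.1]
opening: 0.999
grasp_force: 0.0
```

```bash
python3 -c "
from h import *
move([.536,.2045,.012],76.33)"
```

```text
3.8 move [ 0.005 -0.01   0.903] [-0.     0.001  0.002]
```

drive_tool([
  [87,0,-0.01,0.4,0,0,0],
  [87,0,-0.01,0.7,0,0,0],
  [87,0,-0.01,0.8,0,0,0],
  [87,0,-0.01,0.86,0,0,0],
  [87,0,-0.01,0.9,0,0,0],
  [87,0,-0.01,0.9,0,0,0],
])

```text
time_s: 4.4
position: [0.5362, 0.2065, 0.0132]
tcp_rot: [[0.235, 0.972, 0.001], [0.972, -0.235, 0.0], [0.001, 0.001, -1.0]]
force: [-0.1, 0.0, 1.2]
opening: 1.001
grasp_force: 0.0
```

```bash
python3 -c "
from h import *
from rig import optics
c=optics.capture('top');np.savez('top1.npz',**c)
cv2.imwrite('pics/t1.png',cv2.resize(ortho(c,.40,.70,.11,.38,.03),(540,600)))"
```

```text
(no output)
```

View pics/t1.png

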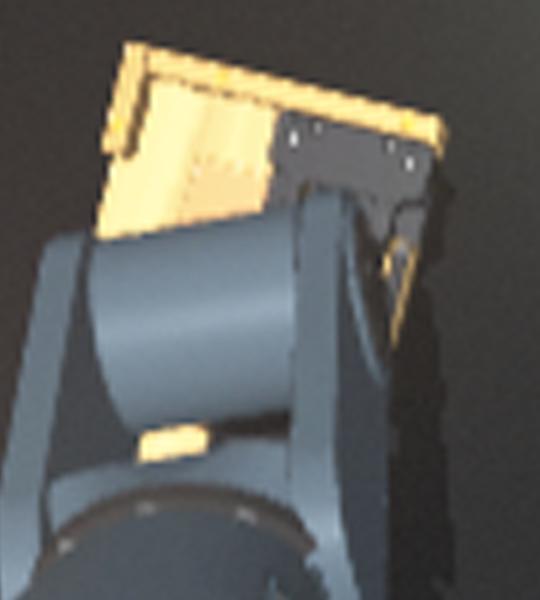

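The arm hides most of the view. The gripper's plate is at (360,150), on the open side of the pair, and nothing has been disturbed. I'm starting the push towards the long fence.

drive_tool([
  [87,0.03,0,0.008,0,0,0],
  [87,0.06,0,0.008,0,0,0],
  [87,0.09,0,0.008,0,0,0],
  [87,0.12,0,0.008,0,0,0],
  [87,0.15,0,0.008,0,0,0],
  [87,0.18,0,0.008,0,0,0],
  [87,0.21,0,0.008,0,0,0],
  [87,0.24,0,0.008,0,0,0],
])

```text
time_s: 5.25
position: [0.5416, 0.235, 0.0115]
tcp_rot: [[0.234, 0.972, -0.001], [0.972, -0.234, -0.0], [-0.001, -0.001, -1.0]]
force: [-0.3, -2.8, 0.9]
opening: 0.998
grasp_force: 1.1
```

drive_tool([
  [87,0.03,0,0,0,0,0],
  [87,0.06,0,0,0,0,0],
  [87,0.09,0,0,0,0,0],
  [87,0.12,0,0,0,0,0],
  [87,0.14,0,0,0,0,0],
  [87,0.16,0,0,0,0,0],
  [87,0.18,0,0,0,0,0],
  [87,0.2,0,0,0,0,0],
])

```text
time_s: 6.05
position: [0.5475, 0.2583, 0.0115]
tcp_rot: [[0.234, 0.972, -0.0], [0.972, -0.234, -0.0], [-0.0, -0.0, -1.0]]
force: [-1.4, -2.6, 0.3]
opening: 1.002
grasp_force: 1.2
```

```bash
cat >> h.py <<'E'
C=np.array([.6638,.3072]);TX=np.array([.9717,-.2363]);TY=np.array([.2363,.9717])
def tray():
    from rig import read_state
    s=read_state();d=s['position'][:2]-C;f=np.array(s['force']);print(round(s['time_s'],2),'tray',np.round([d@TX*1000,d@TY*1000,s['position'][2]*1000],1),'F',np.round([f[:2]@TX,f[:2]@TY,f[2]],1),'M',np.round(s['moment'],2),np.round(s['opening'],3))
E
python3 -c "
from h import *
tray()"
```

```text
6.05 tray [-101.5  -75.    11.5] F [-0.8 -2.9  0.3] M [-0.41  0.07  0.01] 1.002
```

drive_tool([
  [87,0.01,0,0,0,0,0],
  [87,0.02,0,0,0,0,0],
  [87,0.03,0,0,0,0,0],
  [87,0.035,0,0,0,0,0],
  [87,0.035,0,0,0,0,0],
])

```text
time_s: 6.55
position: [0.548, 0.2603, 0.0116]
tcp_rot: [[0.235, 0.972, -0.002], [0.972, -0.235, -0.003], [-0.003, -0.001, -1.0]]
force: [-1.1, -8.9, 3.4]
opening: 1.0
grasp_force: 4.4
```

```bash
python3 -c "
from h import *
tray()"
```

```text
6.55 tray [-101.4  -72.9   11.6] F [ 1.  -8.9  3.4] M [-1.51 -0.1  -0.28] 1.0
```

drive_tool([
  [87,0.01,0,0,0,0,0],
  [87,0.02,0,0,0,0,0],
  [87,0.02,0,0,0,0,0],
])

```text
time_s: 6.85
position: [0.548, 0.2604, 0.0117]
tcp_rot: [[0.235, 0.972, -0.004], [0.972, -0.235, -0.006], [-0.007, -0.003, -1.0]]
force: [-1.3, -15.2, 4.9]
opening: 1.003
grasp_force: 7.9
```

```bash
python3 -c "
from h import *
tray()"
```

```text
6.85 tray [-101.5  -72.8   11.7] F [  2.3 -15.    4.9] M [-2.65 -0.16 -0.62] 1.003
```

drive_tool([
  [87,-0.1,0,0,0,0,0],
  [87,-0.2,0,0,0,0,0],
  [60,-0.2,0,-0.3,0,0,0],
  [0,-0.2,0,-0.6,0,0,0],
  [0,-0.2,0,-0.6,0,0,0],
])

```text
time_s: 7.35
position: [0.5473, 0.2424, 0.0881]
tcp_rot: [[0.235, 0.972, 0.01], [0.972, -0.235, 0.003], [0.006, 0.009, -1.0]]
force: [0.8, 0.4, 0.3]
opening: 0.809
grasp_force: 0.0
```

```bash
python3 -c "
from h import *
tray()
q=C-.235*TX-.031*TY
move([*q,.08],76.33);move([*q,.0115],76.33)
c=dict(np.load('top0.npz'));P=cloud(c);m=(P[...,2]>.15)&(P[...,2]<.215)&(P[...,1]>.35)
q=P[m];print(cv2.minEnclosingCircle((q[:,:2]).astype(np.float32)),len(q))"
```

```text
7.35 tray [-97.9 -90.5  88.1] F [0.7 0.6 0.3] M [-0.02 -0.14 -0.02] 0.809
7.35 move [ 0.498 -1.142  0.06 ] [ 0.006 -0.004  0.001]
7.35 move [ 0.494 -1.148  0.63 ] [ 0.006 -0.004  0.001]
((0.4541286826133728, 0.6895882487297058), 0.2752610445022583) 1175
```

drive_tool([
  [0,0.25,-0.4,0.06,0.006,-0.004,0],
  [0,0.5,-0.8,0.06,0.006,-0.004,0],
  [0,0.5,-1,0.06,0.006,-0.004,0],
  [0,0.5,-1,0.06,0.006,-0.004,0],
  [0,0.5,-1,0.06,0.006,-0.004,0],
  [0,0.5,-1,0.06,0.006,-0.004,0],
  [0,0.5,-1,0.06,0.006,-0.004,0],
  [0,0.5,-1,0.06,0.006,-0.004,0],
])

```text
time_s: 8.15
position: [0.4421, 0.3273, 0.0763]
tcp_rot: [[0.236, 0.972, -0.01], [0.972, -0.236, -0.003], [-0.006, -0.008, -1.0]]
force: [0.3, -0.4, 0.0]
opening: 0.083
grasp_force: 0.0
```

```bash
python3 -c "
from h import *
from rig import optics
tray()
q=C-.235*TX-.031*TY
move([*q,.0115],76.33)
c=optics.capture('scene')
a=ortho(c,.40,.70,.11,.38,.04)
cv2.imwrite('pics/s2.png',np.hstack([cv2.resize(a,(400,444)),cv2.resize(c['color'][200:290,300:420],(400,444))]))"
```

```text
8.15 tray [-220.2  -32.9   76.3] F [ 0.3 -0.3  0. ] M [-0.01 -0.08  0.03] 0.083
8.15 move [ 0.019 -0.119  0.541] [-0.006  0.004  0.   ]
```

View pics/s2.png

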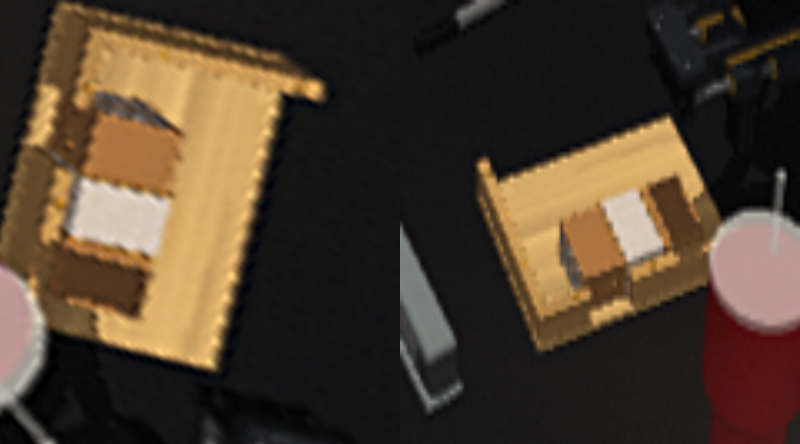

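The pair lies against the long fence with the cartons aligned, and the near end is at about (95,308) in the rectified view. In tray x that is about -167 mm, so 35 mm of travel remains to the end fence.

drive_tool([
  [0,0.02,0.02,0.25,-0.006,0.004,0],
  [0,0.02,0.05,0.45,-0.006,0.004,0],
  [0,0.02,0.1,0.53,-0.006,0.004,0],
  [0,0.02,0.12,0.54,-0.006,0.004,0],
  [0,0.02,0.14,0.54,-0.006,0.004,0],
  [0,0.02,0.17,0.54,-0.006,0.004,0],
  [0,0.02,0.2,0.54,-0.006,0.004,0],
  [0,0.02,0.23,0.54,-0.006,0.004,0],
])

```text
time_s: 9.0
position: [0.4685, 0.3236, 0.0122]
tcp_rot: [[0.234, 0.972, 0.001], [0.972, -0.234, 0.001], [0.001, 0.001, -1.0]]
force: [-0.2, 0.1, 0.6]
opening: 0.003
grasp_force: 0.0
```

```bash
python3 -c "
from h import *
tray();move([.5,.3,.0115],76.33)"
```

```text
9.0 tray [-193.7  -30.2   12.2] F [-0.2  0.   0.6] M [-0.04 -0.08 -0.01] 0.003
9.0 move [-0.13   0.301  0.006] [ 0.001 -0.001  0.001]
```

drive_tool([
  [0,0,0.04,0.005,0,0,0],
  [0,0,0.08,0.005,0,0,0],
  [0,0,0.11,0.005,0,0,0],
  [0,0,0.14,0.005,0,0,0],
  [0,0,0.17,0.005,0,0,0],
  [0,0,0.2,0.005,0,0,0],
  [0,0,0.23,0.005,0,0,0],
  [0,0,0.26,0.005,0,0,0],
])

```text
time_s: 9.8
position: [0.498, 0.316, 0.0107]
tcp_rot: [[0.234, 0.972, -0.001], [0.972, -0.234, -0.0], [-0.0, -0.0, -1.0]]
force: [-2.4, 0.8, 2.0]
opening: 0.004
grasp_force: 1.1
```

drive_tool([
  [0,0,0.02,0,0,0,0],
  [0,0,0.04,0,0,0,0],
  [0,0,0.06,0,0,0,0],
  [0,0,0.07,0,0,0,0],
  [0,0,0.08,0,0,0,0],
  [0,0,0.09,0,0,0,0],
  [0,0,0.1,0,0,0,0],
])

```text
time_s: 10.5
position: [0.5097, 0.3133, 0.0107]
tcp_rot: [[0.234, 0.972, -0.0], [0.972, -0.234, -0.0], [-0.0, -0.0, -1.0]]
force: [-1.3, 0.7, -0.0]
opening: -0.001
grasp_force: 0.8
```

```bash
python3 -c "
from h import *
tray()"
```

```text
10.5 tray [-151.1  -30.5   10.7] F [-1.4  0.4 -0. ] M [-0.05  0.16  0.02] -0.001
```

drive_tool([
  [0,0,0.01,0,0,0,0],
  [0,0,0.02,0,0,0,0],
  [0,0,0.03,0,0,0,0],
  [0,0,0.04,0,0,0,0],
  [0,0,0.05,0,0,0,0],
  [0,0,0.05,0,0,0,0],
])

```text
time_s: 11.1
position: [0.5159, 0.3118, 0.0107]
tcp_rot: [[0.234, 0.972, 0.0], [0.972, -0.234, 0.0], [0.0, 0.0, -1.0]]
force: [-0.6, 0.0, -0.4]
opening: 0.005
grasp_force: 0.4
```

```bash
python3 -c "
from h import *
tray()"
```

```text
11.1 tray [-144.8  -30.4   10.7] F [-0.6 -0.1 -0.4] M [-0.06  0.09 -0.05] 0.005
```

drive_tool([
  [0,0,0.01,0,0,0,0],
  [0,0,0.02,0,0,0,0],
  [0,0,0.03,0,0,0,0],
  [0,0,0.04,0,0,0,0],
])

```text
time_s: 11.5
position: [0.5202, 0.3107, 0.0107]
tcp_rot: [[0.234, 0.972, -0.0], [0.972, -0.234, -0.0], [-0.0, -0.0, -1.0]]
force: [-1.7, -0.1, -0.1]
opening: 0.005
grasp_force: 0.8
```

```bash
python3 -c "
from h import *
tray()"
```

```text
11.5 tray [-140.4  -30.5   10.7] F [-1.6 -0.5 -0.1] M [ 0.03  0.2  -0.  ] 0.005
```

drive_tool([
  [0,0,0.01,0,0,0,0],
  [0,0,0.02,0,0,0,0],
  [0,0,0.03,0,0,0,0],
  [0,0,0.03,0,0,0,0],
])

```text
time_s: 11.9
position: [0.5213, 0.3104, 0.0107]
tcp_rot: [[0.235, 0.972, -0.005], [0.972, -0.235, 0.0], [-0.001, -0.005, -1.0]]
force: [-6.4, 2.6, 3.5]
opening: 0.004
grasp_force: 3.5
```

```bash
python3 -c "
from h import *
tray()"
```

```text
11.9 tray [-139.3  -30.6   10.7] F [-6.8  1.   3.5] M [ 0.5   0.83 -0.  ] 0.004
```

drive_tool([
  [0,0,0.01,0,0,0,0],
  [0,0,0.02,0,0,0,0],
  [0,0,0.02,0,0,0,0],
])

```text
time_s: 12.2
position: [0.5212, 0.3103, 0.0107]
tcp_rot: [[0.235, 0.972, -0.009], [0.972, -0.235, 0.0], [-0.002, -0.009, -1.0]]
force: [-10.2, 5.4, 6.3]
opening: 0.003
grasp_force: 6.0
```

```bash
python3 -c "
from h import *
tray()"
```

```text
12.2 tray [-139.3  -30.7   10.7] F [-11.2   2.9   6.3] M [0.8  1.47 0.  ] 0.003
```

drive_tool([
  [0,0,-0.1,0,0,0,0],
  [0,0,-0.2,0,0,0,0],
  [0,0,-0.2,-0.35,0,0,0],
  [0,0,-0.2,-0.7,0,0,0],
  [0,-0.3,-0.1,-0.7,0,0,0],
  [0,-0.6,0.2,-0.7,0,0,0],
  [0,-0.6,0.5,-0.7,0,0,0],
  [0,-0.6,0.58,-0.7,0,0,0],
])

```text
time_s: 13.0
position: [0.582, 0.2211, 0.0958]
tcp_rot: [[0.238, 0.971, 0.008], [0.971, -0.238, 0.001], [0.002, 0.007, -1.0]]
force: [0.5, 0.4, -0.1]
opening: 0.006
grasp_force: 0.0
```

```bash
python3 -c "
from h import *
tray()
move([*(C-.065*TX-.095*TY),.0115],76.33)"
```

```text
13.0 tray [ -59.2 -103.    95.8] F [ 0.4  0.5 -0.1] M [-0.02 -0.08  0.  ] 0.006
13.0 move [ 0.065 -0.054  0.702] [ 0.005 -0.002 -0.001]
```

drive_tool([
  [30,0,-0.05,0.35,0,0,0],
  [30,0,-0.05,0.6,0,0,0],
  [30,0,-0.05,0.69,0,0,0],
  [30,0,-0.05,0.7,0,0,0],
  [30,0.04,-0.05,0.7,0,0,0],
  [30,0.08,-0.05,0.7,0,0,0],
  [30,0.12,-0.05,0.7,0,0,0],
  [30,0.16,-0.05,0.7,0,0,0],
])

```text
time_s: 13.8
position: [0.5762, 0.2439, 0.0116]
tcp_rot: [[0.234, 0.972, 0.002], [0.972, -0.234, 0.0], [0.001, 0.002, -1.0]]
force: [-0.1, -0.6, 0.0]
opening: 0.346
grasp_force: 0.0
```

drive_tool([
  [30,0.02,0,0,0,0,0],
  [30,0.04,0,0,0,0,0],
  [30,0.06,0,0,0,0,0],
  [30,0.07,0,0,0,0,0],
  [30,0.08,0,0,0,0,0],
])

```text
time_s: 14.3
position: [0.5777, 0.2525, 0.0107]
tcp_rot: [[0.234, 0.972, -0.0], [0.972, -0.234, -0.0], [-0.0, -0.0, -1.0]]
force: [0.5, 0.1, -0.2]
opening: 0.347
grasp_force: 0.0
```

```bash
python3 -c "
from h import *
tray()"
```

```text
14.3 tray [-70.7 -73.5  10.7] F [ 0.4  0.2 -0.2] M [-0.05 -0.03  0.02] 0.347
```

drive_tool([
  [30,0.01,0,0,0,0,0],
  [30,0.02,0,0,0,0,0],
  [30,0.03,0,0,0,0,0],
  [30,0.03,0,0,0,0,0],
])

```text
time_s: 14.7
position: [0.5778, 0.2531, 0.0107]
tcp_rot: [[0.234, 0.972, -0.003], [0.972, -0.234, -0.004], [-0.005, -0.002, -1.0]]
force: [-0.5, -9.6, 2.6]
opening: 0.344
grasp_force: 4.5
```

```bash
python3 -c "
from h import *
tray()"
```

```text
14.7 tray [-70.8 -72.9  10.7] F [ 1.8 -9.5  2.6] M [-1.48 -0.04 -0.18] 0.344
```

drive_tool([
  [30,-0.15,0,0,0,0,0],
  [87,-0.25,0,-0.2,0,0,0],
  [87,-0.3,0,-0.6,0,0,0],
  [87,-0.6,0,-1,0,0,0],
  [87,-1,0,-1,0,0,0],
  [87,-1,0,-1,0,0,0],
])

```text
time_s: 15.3
position: [0.5499, 0.1352, 0.1328]
tcp_rot: [[0.238, 0.971, 0.002], [0.971, -0.238, -0.001], [-0.0, 0.002, -1.0]]
force: [0.1, 0.9, 0.1]
opening: 0.712
grasp_force: 0.0
```

```bash
python3 -c "
from h import *
from rig import optics
tray()
c=optics.capture('scene');t=optics.capture('top');np.savez('top2.npz',**t);np.savez('scene2.npz',**c)
a=ortho(c,.40,.70,.11,.38,.04);b=ortho(t,.40,.70,.11,.38,.04)
cv2.imwrite('pics/s3.png',np.hstack([cv2.resize(a,(400,444)),cv2.resize(b,(400,444))]))"
```

```text
15.3 tray [ -70.  -194.   132.8] F [-0.1  0.9  0.1] M [-0.01 -0.08  0.06] 0.712
```

View pics/s3.png

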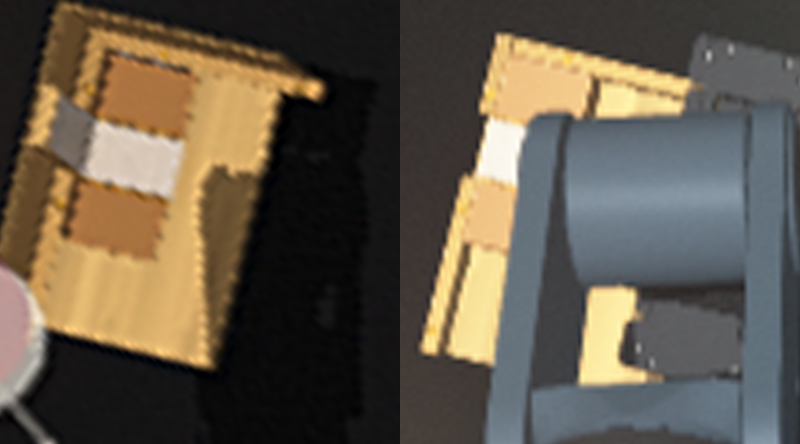

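The scene view (left) shows the pair in the corner, both cartons aligned and flush. The top face runs from (108,55) to (165,258), and the sleeve is at the cut-out at (65,125). The top view (right) agrees. Next I turn the gripper for the grasp.

drive_tool([
  [87,0,0,0,0,0,0.1],
  [87,0,0,0,0,0,0.2],
  [87,0,0,0,0,0,0.3],
  [87,0,0,0,0,0,0.4],
  [87,0,0,0,0,0,0.5],
  [87,0,0,0,0,0,0.6],
  [87,0,0,0,0,0,0.7],
  [87,0,0,0,0,0,0.8],
])

```text
time_s: 16.2
position: [0.5501, 0.1406, 0.1296]
tcp_rot: [[0.992, 0.129, -0.001], [0.129, -0.992, 0.001], [-0.001, -0.001, -1.0]]
force: [0.4, -0.6, -0.0]
opening: 0.999
grasp_force: 0.0
```

```bash
python3 -c "
from h import *
tray()
move([*(C-.064*TX-.0313*TY),.12],-13.67)"
```

```text
16.2 tray [ -71.1 -188.7  129.6] F [ 0.5 -0.5 -0. ] M [-0.    0.04 -0.06] 0.999
16.2 move [ 0.527 -1.203  0.08 ] [-0.     0.001  0.245]
```

drive_tool([
  [87,0.2,-0.4,0,0,0,0.08],
  [87,0.4,-0.8,0,0,0,0.16],
  [87,0.5,-1,0,0,0,0.245],
  [87,0.527,-1,0,0,0,0.245],
  [87,0.527,-1,0,0,0,0.245],
  [87,0.527,-1,0,0,0,0.245],
])

```text
time_s: 16.8
position: [0.596, 0.2664, 0.1297]
tcp_rot: [[0.973, -0.23, -0.002], [-0.23, -0.973, -0.001], [-0.002, 0.001, -1.0]]
force: [0.1, -0.7, 0.6]
opening: 0.996
grasp_force: 0.0
```

```bash
python3 -c "
from h import *
tray()
move([*(C-.064*TX-.0313*TY),.11],-13.67)"
```

```text
16.8 tray [-56.3 -55.7 129.7] F [ 0.3 -0.7  0.6] M [ 0.03  0.03 -0.01] 0.996
16.8 move [-0.063 -0.204  0.164] [0.001 0.001 0.004]
```

Move above, then confirm the position before descending.

drive_tool([
  [87,-0.063,-0.2,0.16,0,0,0.004],
  [87,-0.063,-0.204,0.16,0,0,0.004],
  [87,-0.063,-0.204,0.16,0,0,0.004],
  [87,-0.063,-0.204,0.3,0,0,0.004],
  [87,-0.063,-0.204,0.4,0,0,0.004],
  [87,-0.063,-0.204,0.5,0,0,0.004],
  [87,-0.063,-0.204,0.5,0,0,0.004],
])

```text
time_s: 17.5
position: [0.594, 0.2911, 0.0688]
tcp_rot: [[0.971, -0.238, -0.004], [-0.238, -0.971, -0.001], [-0.004, 0.002, -1.0]]
force: [-0.9, 0.4, -0.3]
opening: 1.001
grasp_force: 0.0
```

```bash
python3 -c "
from h import *
tray()
move([*(C-.064*TX-.0313*TY),.0113],-13.67)"
```

```text
17.5 tray [-64.  -32.2  68.8] F [-0.9  0.2 -0.3] M [0.01 0.04 0.01] 1.001
17.5 move [ 0.002 -0.008  0.479] [ 0.001  0.002 -0.001]
```

drive_tool([
  [87,0,-0.008,0.15,0,0.002,0],
  [87,0,-0.008,0.27,0,0.002,0],
  [87,0,-0.008,0.37,0,0.002,0],
  [87,0,-0.008,0.43,0,0.002,0],
  [80,0,-0.008,0.46,0,0.002,0],
  [74,0,-0.008,0.478,0,0.002,0],
  [68,0,-0.008,0.478,0,0.002,0],
  [65,0,-0.008,0.478,0,0.002,0],
])

```text
time_s: 18.3
position: [0.596, 0.2934, 0.0139]
tcp_rot: [[0.972, -0.237, 0.004], [-0.237, -0.972, -0.0], [0.004, -0.001, -1.0]]
force: [-0.8, -0.2, -0.5]
opening: 0.786
grasp_force: 0.0
```

```bash
python3 -c "
from h import *
tray()"
```

```text
18.3 tray [-62.6 -29.5  13.9] F [-0.7 -0.4 -0.5] M [ 0.   -0.04 -0.05] 0.786
```

drive_tool([
  [64,0,0,0,0,0,0],
  [63,0,0,0,0,0,0],
  [62,0,0,0,0,0,0],
  [62,0,0,0,0,0,0],
])

```text
time_s: 18.7
position: [0.5956, 0.2923, 0.0137]
tcp_rot: [[0.972, -0.236, 0.003], [-0.236, -0.972, -0.002], [0.003, 0.002, -1.0]]
force: [0.2, -4.4, 2.3]
opening: 0.715
grasp_force: 2.1
```

```bash
python3 -c "
from h import *
tray()"
```

```text
18.7 tray [-62.7 -30.6  13.7] F [ 1.2 -4.2  2.3] M [-0.77  0.08  0.02] 0.715
```

drive_tool([
  [62,0,0.008,0.015,0,0,0],
  [62,0,0.008,0.018,0,0,0],
  [62,0,0.008,0.018,0,0,0],
])

```text
time_s: 19.0
position: [0.5952, 0.2922, 0.0109]
tcp_rot: [[0.972, -0.237, 0.002], [-0.237, -0.972, -0.001], [0.003, 0.0, -1.0]]
force: [-0.0, -2.5, 0.3]
opening: 0.709
grasp_force: 1.1
```

```bash
python3 -c "
from h import *
tray()"
```

```text
19.0 tray [-63.1 -30.8  10.9] F [ 0.6 -2.5  0.3] M [-0.34 -0.03  0.  ] 0.709
```

Still lightly pressed on the fence, which is good. Close fully.

drive_tool([
  [60,0,0.003,0,0,0,0],
  [58,0,0.004,0,0,0,0],
  [50,0,0.004,0,0,0,0],
  [40,0,0.004,0,0,0,0],
  [40,0,0.004,0,0,0,0],
  [40,0,0.004,0,0,0,0],
])

```text
time_s: 19.6
position: [0.5949, 0.2912, 0.0109]
tcp_rot: [[0.972, -0.237, 0.002], [-0.237, -0.972, -0.002], [0.002, 0.001, -1.0]]
force: [-0.4, -6.1, -1.5]
opening: 0.689
grasp_force: 30.0
```

```bash
python3 -c "
from h import *
tray()"
```

```text
19.6 tray [-63.1 -31.8  10.9] F [ 1.  -6.  -1.5] M [-0.92  0.13  0.05] 0.689
```

drive_tool([
  [40,0,0,-0.03,0,0,0],
  [40,0,0,-0.08,0,0,0],
  [40,0,0,-0.16,0,0,0],
  [40,0,0,-0.28,0,0,0],
  [40,0,0,-0.42,0,0,0],
  [40,0,0,-0.56,0,0,0],
  [40,0,0,-0.68,0,0,0],
  [40,0,0,-0.75,0,0,0],
])

```text
time_s: 20.4
position: [0.5966, 0.293, 0.1045]
tcp_rot: [[0.972, -0.237, 0.008], [-0.237, -0.972, 0.002], [0.007, -0.003, -1.0]]
force: [-0.3, -0.5, -2.2]
opening: 0.687
grasp_force: 30.0
```

```bash
python3 -c "
from h import *
from rig import optics
tray()
c=optics.capture('scene');print(c['color'].shape)
cv2.imwrite('pics/s4.png',cv2.resize(c['color'][150:290,240:440],(800,560)))
move([.555,-.2183,.11],28.2)
"
```

```text
20.4 tray [-62.  -29.7 104.5] F [-0.2 -0.6 -2.2] M [ 0.07 -0.    0.01] 0.687
(400, 640, 3)
20.45 move [ 0.67   4.222 -0.051] [-0.    -0.006 -0.487]
```

View pics/s4.png

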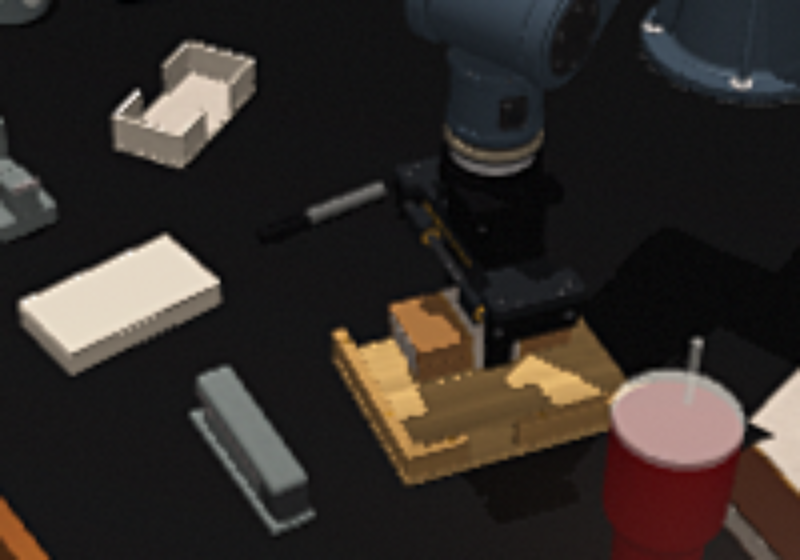

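Both cartons are held and lifted level: the pair is at (430,330), and the wrist load is about 2.2 N. Carry it over smoothly.

drive_tool([
  [40,0.02,0.1,-0.02,0,0,0],
  [40,0.05,0.28,-0.05,0,0,0],
  [40,0.09,0.52,-0.1,0,0,0],
  [40,0.13,0.76,-0.15,0,0,0],
  [40,0.16,1,-0.2,0,0,0],
])

```text
time_s: 20.95
position: [0.5842, 0.1688, 0.1246]
tcp_rot: [[0.971, -0.237, 0.001], [-0.237, -0.971, -0.001], [0.001, 0.001, -1.0]]
force: [0.0, 0.2, -1.9]
opening: 0.688
grasp_force: 30.0
```

drive_tool([
  [40,0.04,0.25,0,0,0,0],
  [40,0.08,0.5,0,0,0,0],
  [40,0.12,0.75,0,0,0,0],
  [40,0.16,1,0,0,0,0],
])

```text
time_s: 21.35
position: [0.5742, 0.0477, 0.1246]
tcp_rot: [[0.971, -0.237, 0.001], [-0.237, -0.971, -0.001], [0.001, 0.0, -1.0]]
force: [1.1, 0.8, -2.1]
opening: 0.691
grasp_force: 30.0
```

drive_tool([
  [40,0.04,0.25,0,0,0,0],
  [40,0.08,0.5,0,0,0,0],
  [40,0.12,0.75,0,0,0,0],
  [40,0.16,1,0,0,0,0],
])

```text
time_s: 21.75
position: [0.5643, -0.0733, 0.1247]
tcp_rot: [[0.971, -0.238, 0.001], [-0.238, -0.971, -0.0], [0.001, -0.0, -1.0]]
force: [-1.3, 0.7, -3.2]
opening: 0.687
grasp_force: 30.0
```

drive_tool([
  [40,0.04,0.2,0,0,0,0],
  [40,0.08,0.4,0,0,0,0],
  [40,0.12,0.58,0,0,0,0],
  [40,0.14,0.7,0,0,0,0],
  [40,0.14,0.75,0,0,0,0],
  [40,0.14,0.75,0,0,0,0],
])

```text
time_s: 22.35
position: [0.5599, -0.1634, 0.125]
tcp_rot: [[0.971, -0.238, 0.002], [-0.238, -0.971, 0.0], [0.002, -0.001, -1.0]]
force: [-0.3, 0.3, -1.7]
opening: 0.683
grasp_force: 30.0
```

```bash
python3 -c "
from h import *
tray()
move([.555,-.2183,.11],28.2)
"
```

```text
22.35 tray [  10.2 -481.8  125. ] F [-0.3  0.2 -1.7] M [ 0.   -0.   -0.07] 0.683
22.35 move [0.07  0.454 0.125] [ 0.    -0.001 -0.489]
```

drive_tool([
  [40,0.01,0.05,0,0,0,-0.05],
  [40,0.02,0.12,0,0,0,-0.12],
  [40,0.03,0.2,0,0,0,-0.2],
  [40,0.04,0.28,0,0,0,-0.28],
  [40,0.05,0.36,0,0,0,-0.36],
  [40,0.06,0.42,0,0,0,-0.43],
  [40,0.07,0.454,0,0,0,-0.489],
  [40,0.07,0.454,0,0,0,-0.489],
])

```text
time_s: 23.15
position: [0.5558, -0.217, 0.1253]
tcp_rot: [[0.88, 0.475, 0.003], [0.475, -0.88, -0.0], [0.002, 0.001, -1.0]]
force: [0.1, -0.1, -2.8]
opening: 0.686
grasp_force: 30.0
```

drive_tool([
  [40,0,0,0.08,0,0,0],
  [40,0,0,0.16,0,0,0],
  [40,0,0,0.25,0,0,0],
  [40,0,0,0.32,0,0,0],
  [40,0,0,0.32,0,0,0],
  [40,0,0,0.32,0,0,0],
])

```text
time_s: 23.75
position: [0.5558, -0.2178, 0.0865]
tcp_rot: [[0.88, 0.474, 0.002], [0.474, -0.88, -0.0], [0.002, 0.001, -1.0]]
force: [-0.1, -0.4, -2.6]
opening: 0.688
grasp_force: 30.0
```

```bash
python3 -c "
from h import *
from rig import optics
tray()
move([.555,-.2183,.012],28.2)
c=optics.capture('scene');t=optics.capture('top')
P=cloud(t)
m=(P[...,2]>.033)&(P[...,2]<.047)&(P[...,0]>.4)&(P[...,0]<.7)&(P[...,1]<-.12)&(P[...,1]>-.36)
print(m.sum(),cv2.minAreaRect((P[m][:,:2]*1000).astype(np.float32)))
cv2.imwrite('pics/s5.png',np.hstack([cv2.resize(c['color'][145:205,250:325],(400,320)),cv2.resize(t['color'][180:250,375:450],(400,320))]))
"
```

```text
23.75 tray [  19.1 -535.6   86.5] F [-0.  -0.5 -2.6] M [-0.   -0.01 -0.01] 0.688
23.75 move [-0.009 -0.     0.621] [ 0.001 -0.001  0.001]
61 ((555.53125, -217.8350830078125), (149.23440551757812, 78.57926940917969), 28.15579605102539)
```

View pics/s5.png

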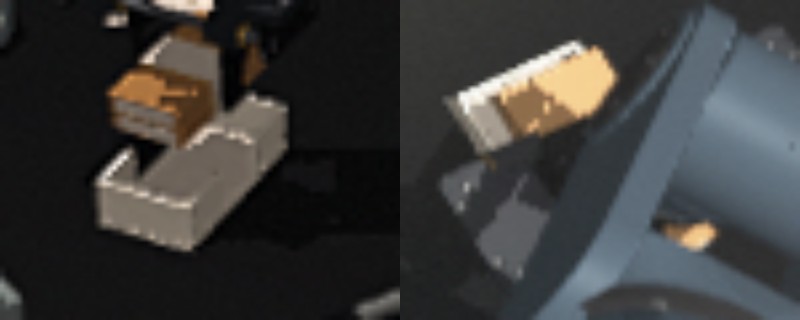

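The pair is above the box and parallel to it: in the left view the pair is at (160,100) with the box rim below. The offset in the top view (550,95) matches the parallax of the raised pair. Now descend, and watch the force.

drive_tool([
  [40,-0.005,0,0.08,0,0,0],
  [40,-0.005,0,0.17,0,0,0],
  [40,-0.005,0,0.26,0,0,0],
  [40,-0.005,0,0.32,0,0,0],
  [40,-0.005,0,0.36,0,0,0],
  [40,-0.005,0,0.4,0,0,0],
  [40,-0.005,0,0.43,0,0,0],
  [40,-0.005,0,0.45,0,0,0],
])

```text
time_s: 24.65
position: [0.5556, -0.2182, 0.0328]
tcp_rot: [[0.88, 0.474, 0.003], [0.474, -0.88, -0.001], [0.002, 0.002, -1.0]]
force: [0.2, -0.3, -2.1]
opening: 0.69
grasp_force: 30.0
```

```bash
python3 -c "
from h import *
tray()
move([.5555,-.218,.008],28.2)
"
```

```text
24.65 tray [  19.1 -536.1   32.8] F [ 0.3 -0.3 -2.1] M [0.04 0.04 0.  ] 0.69
24.65 move [-0.    -0.003  0.207] [ 0.001 -0.002  0.001]
```

drive_tool([
  [40,0,0,0.03,0,0,0],
  [40,0,0,0.06,0,0,0],
  [40,0,0,0.09,0,0,0],
  [40,0,0,0.12,0,0,0],
  [40,0,0,0.15,0,0,0],
  [40,0,0,0.17,0,0,0],
  [40,0,0,0.185,0,0,0],
  [40,0,0,0.195,0,0,0],
])

```text
time_s: 25.45
position: [0.5556, -0.2182, 0.0095]
tcp_rot: [[0.88, 0.474, 0.003], [0.474, -0.88, -0.001], [0.002, 0.002, -1.0]]
force: [0.3, -0.0, -2.4]
opening: 0.686
grasp_force: 30.0
```

```bash
python3 -c "
from h import *
tray()
"
```

```text
25.45 tray [  19.  -536.1    9.5] F [ 0.3  0.1 -2.4] M [-0.02 -0.    0.03] 0.686
```

drive_tool([
  [40,0,0,0.008,0,0,0],
  [40,0,0,0.012,0,0,0],
  [40,0,0,0.016,0,0,0],
  [40,0,0,0.016,0,0,0],
])

```text
time_s: 25.85
position: [0.5557, -0.2182, 0.0078]
tcp_rot: [[0.88, 0.474, 0.003], [0.474, -0.88, -0.001], [0.002, 0.002, -1.0]]
force: [-0.6, -0.2, -2.6]
opening: 0.69
grasp_force: 30.0
```

drive_tool([
  [40,0,0,0.004,0,0,0],
  [40,0,0,0.008,0,0,0],
  [40,0,0,0.01,0,0,0],
  [40,0,0,0.01,0,0,0],
])

```text
time_s: 26.25
position: [0.5557, -0.2182, 0.0069]
tcp_rot: [[0.88, 0.474, 0.003], [0.474, -0.88, -0.001], [0.002, 0.002, -1.0]]
force: [-0.2, 0.8, 0.8]
opening: 0.683
grasp_force: 30.0
```

On the floor: the contact height matches the predicted 6.9 mm. Release.

drive_tool([
  [60,0,0,0.002,0,0,0],
  [63,0,0,0.002,0,0,0],
  [66,0,0,0.002,0,0,0],
  [72,0,0,0,0,0,0],
  [78,0,0,0,0,0,0],
  [80,0,0,0,0,0,0],
  [80,0,0,0,0,0,0],
])

```text
time_s: 26.95
position: [0.5557, -0.2182, 0.0065]
tcp_rot: [[0.88, 0.474, 0.003], [0.474, -0.88, -0.001], [0.002, 0.002, -1.0]]
force: [0.1, 0.1, -0.0]
opening: 0.908
grasp_force: 0.0
```

drive_tool([
  [80,0,0,-0.04,0,0,0],
  [80,0,0,-0.1,0,0,0],
  [80,0,0,-0.2,0,0,0],
  [80,0,0,-0.35,0,0,0],
  [80,0,0,-0.55,0,0,0],
  [80,0,0,-0.75,0,0,0],
  [80,0,0,-1,0,0,0],
  [80,0,0,-1,0,0,0],
])

```text
time_s: 27.75
position: [0.5582, -0.2198, 0.1318]
tcp_rot: [[0.88, 0.474, 0.012], [0.475, -0.88, -0.006], [0.007, 0.011, -1.0]]
force: [0.4, -0.6, 0.6]
opening: 0.915
grasp_force: 0.0
```

drive_tool([
  [80,-0.4,-0.2,-0.2,0,0,0],
  [80,-0.8,-0.5,-0.4,0,0,0],
  [80,-1,-0.8,-0.5,0,0,0],
  [80,-1,-0.8,-0.5,0,0,0],
  [80,-1,-0.8,-0.5,0,0,0],
])

```text
time_s: 28.25
position: [0.4015, -0.189, 0.1869]
tcp_rot: [[0.881, 0.474, 0.002], [0.474, -0.881, -0.0], [0.002, 0.001, -1.0]]
force: [0.4, 0.7, 0.0]
opening: 0.917
grasp_force: 0.0
```

```bash
python3 -c "
from h import *
from rig import optics
tray()
c=optics.capture('scene');t=optics.capture('top')
P=cloud(c)
m=(P[...,2]>.025)&(P[...,2]<.055)&(P[...,0]>.4)&(P[...,0]<.7)&(P[...,1]<-.12)&(P[...,1]>-.36)
print(m.sum(),cv2.minAreaRect((P[m][:,:2]*1000).astype(np.float32)),np.nanpercentile(P[m][:,2],[50,95]))
cv2.imwrite('pics/s6.png',np.hstack([cv2.resize(c['color'][145:205,250:325],(400,320)),cv2.resize(t['color'][180:250,375:450],(400,320))]))
"
```

```text
28.25 tray [-137.6 -544.2  186.9] F [0.2 0.7 0. ] M [-0.03 -0.05 -0.03] 0.917
495 ((553.031005859375, -218.85232543945312), (161.01242065429688, 85.00228881835938), 28.977460861206055) [0.03662396 0.0420927 ]
```

View pics/s6.png

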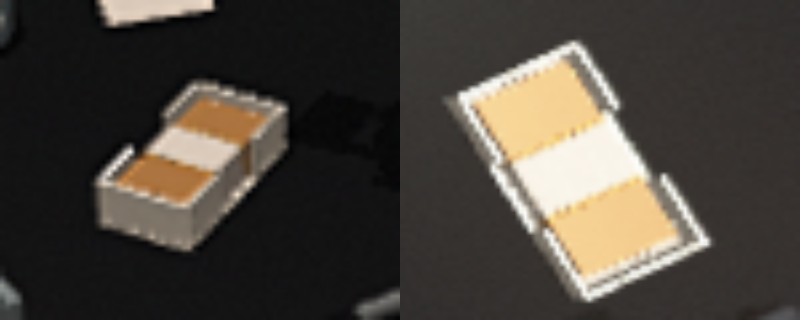

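The pair lies flat inside the box with clearance all round (sleeve at (575,165) in the top view). The box has not moved.

```bash
python3 -c "
from rig import order
print(order.hand_in())"
```

```text
the job is handed in; nothing more can be done
None
```

The two cartons were squared flush in the tray corner, lifted out together and lowered flat into the gift box, and the job was handed in at about 28 s of the 72 s allowed; I was not shown the verdict.

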